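Set a die block drying under the locked-on blower

ROBOT

A 6-joint arm with a two-finger parallel gripper is mounted at the origin on a cart in front of the work surface, level with it; the furniture and walls round the work are solid. World frame = base frame: x ahead of the robot, y to its left, z up, the work surface at z = 0. Lengths are in m, angles in rad, forces in N, time in s.
With the tool pointing down it reaches from about 0.35 to 0.975 m from the base axis. Payload 4.9 kg.
Tool frame: the origin (TCP) lies at the very end of the fingers, on their centre line; the grasp point (between the pads) lies 19 mm behind it; z points along the fingers, y is the line along which they close (so a half turn about z gives the same grasp; the last joint's range is limited). The gripper opens to 85 mm and grips with 20 to 120 N. Pads are 22 mm wide; open, the fingers measure 114 mm over their backs; the gripper's body (76 mm by 85 mm) begins 54 mm behind the grasp point. The pads swing forward as they close: fully open they stand 13 mm farther back than shut.
Start: joints at [-1.366, 0.053, 1.613, -0, 1.476, -0.119], TCP at [0.199, -0.593, 0.231] pointing down, gripper open.
Joint ranges: [-3.01, 3.01], [-1.01, 2.22], [0.06, 2.58], [-1.02, 4.17], [0.09, 2.62], [-3.14, 3.14]. Speed limits (rad/s): [2.57, 2.57, 3.14, 3.14, 3.14, 3.14].

INTERFACE

Orientations are given as a rotation vector (axis times angle).
In Python, from station import get_obs, get_image, finish_job gives the robot as it stands. The module is installed in compiled form; this text tells all that it offers.
- The arm moves only by the tool carry_out, never from a script. Its argument "rows" is a list of rows, each a list of 7 numbers: the turn, a rotation vector about the tool's x, y, z as a fraction of full scale, then the shift along the tool's x, y, z as a fraction of full scale, then the closure, from -1 (fully open) to 1 (shut). A call has 1 to 5 rows; each row is the pose to reach, as a shift and turn from the pose commanded when the call began, along the tool's axes at that moment, turning the shorter way round; what a row does not reach only later rows make up. Full scale, the value 1, is 300 mm for a shift and pi rad for a turn. A row lasts 1/10 s, in which the tool goes at most 50 mm and 8.59 degrees, less where a joint would pass 70% of its speed; a pose out of reach is approached as far as the arm can. A call with a number of a shift or a turn outside -1 to 1 is refused whole. A call with a gripper value outside its range is refused whole. The fingers move at their own pace and stop on an object; "force" is the grip in N (left out, the last holds). Time passes only in rows, so rows that repeat a pose let the fingers close. It gives the time, the measured TCP pose, the force, the opening and the grip force at its end, in the units of the state.
- get_obs(): the state, without advancing time (a new reading comes with each control period).
- get_image(name): name is "scene" or "top" or "wrist"; returns a dict with "img" (384x512x3 uint8, blue, green, red), "mtx" (3x3 intrinsics, pixels), "R" (3x3) and "t" (3): a world point X has camera coordinates R X + t. Camera axes: x right, y down, z forward; pixel columns grow to the right and rows downward; lengths in m; the calibration is good to about 2 mm. A picture is of the moment at which its call begins. There is no depth.
- finish_job(): hands the job in; it is judged then, once.
The state is a dict: "t": time; "q": joint angles; "dq": joint speeds; "effort": joint torques, N m; "tool_pos": TCP position; "tool_rot": TCP orientation; "contact_force": force on the tool from outside, world axes, zero at the start; "wrist_torque": the same for the moment, N m; "opening": finger opening in m; "grip_force": force on a finger pad.
Only numpy, scipy, OpenCV 4.12 (cv2) and the standard library are available. Lean on these libraries where they do the work, as an engineer would, in place of code of your own. Each camera call takes 0.05 s, during which the arm holds its last target. There are 200 camera calls.

TASK

Stand the beige plaster die block upright in the middle of the black drying pad under the blower's nozzle and let go of it. Then start the blower for continuous running: squeeze its black trigger fully in, press the red lock-on button beside it while the trigger is held in, and ease the trigger off so that it stays caught part-way in with the button sunk. Leave the block on the pad, and do not disturb the blue wax tin or the dropper bottle.

Things in the scene. Friction and masses are not known exactly. Their poses are not given: they have to be found in the camera images.
- blower: Fixed bench blower, blue with steel nozzle, on a grey stand, one rigid thing. Origin on the bench below the trigger, frame upright: x from pad towards motor, y left, z up. Barrel slopes 35 degrees, nozzle low over the pad, motor high at +x. Base plate 360 x 130 x 6 mm, x -235 to +125 mm. The trigger lies in a step open to +y; on the -y side is an upright wall (y = -4 mm) with the lock button.
- pad_center (a point): Centre of the upper face of the black rubber drying pad (90 x 90 mm) on the base plate, 10 mm above the bench; axes as blower. It lies about 160 mm in front of the trigger, level measure.
- nozzle_tip (a point): Centre of the mouth of the steel nozzle (30 mm across), about 78 mm behind the pad's centre (level measure) and 79 mm above the bench.
- motor_edge (a point): Top of the front rim of the round motor housing (radius 46 mm). It is 24 mm uphill of the trigger's centre, 28 mm farther out than the resting trigger face and, the slope being 35 degrees, it overhangs the trigger: a vertical finger does not reach the trigger, one tilted about as the trigger's z axis does. A low lip, no higher than the resting trigger, is 37 mm downhill of the trigger's centre.
- die_block: Beige plaster die block with rounded edges, 51 x 56 x 27 mm (x, y, z), loose, about 0.12 kg. Origin at the centre of its underside, z up when upright.
- trigger_pad (a point): Centre of the outer face of the black trigger (40 mm along x, 46 mm along y); moves with it. Its z axis points straight out of the face, 35 degrees from vertical and leaning towards the pad; x uphill to the motor; y left, away from the lock button. The trigger slides straight in along -z.
- trigger (a joint): How far the trigger is pressed in, m: 0 at rest, 0.014 at its hard stop. A spring pushes it out with 5.6 N at rest, 9.5 N at the stop. From 0.011 on, the lock button can go in; locked and let go, it stays at about 0.007. If squeezed in again it lets the button spring out and the lock is lost.
- button_face (a point): Centre of the round face (14 mm across) of the red lock button; moves with it; axes as trigger_pad. It faces +y over the trigger; pressed along -y. At rest 14 mm proud of the wall, 12 mm out (z) from the resting trigger face, 14 mm to -y of its centre. A closed gripper holding in the left part of the trigger with its tips presses the button with its flank by moving along -y.
- lock_button (a joint): How far the lock button is pressed in, m: 0 at rest, 0.011 at its hard stop (3 mm proud of the wall). Spring 1.8 N at rest, 3.5 N at the stop. With the trigger out it moves only 1.5 mm; with the trigger in beyond 0.011 it goes past 0.009 and must be kept there until the trigger has come back onto its catch; then it stays at about 0.0085 by itself.
- wax_tin: Bystander: round blue tin of pink wax, 69 mm wide, 25 mm high, loose; origin at the centre of its underside.
- dropper_bottle: Bystander: slim clear dropper bottle, 35 mm wide, 89 mm high, loose; origin at the centre of its underside.

How it is judged:
On the way, in this order (a step that is already met when the one before it is completed fails the run):
1. the die block stands upright in the middle of the pad, let go (distance between die_block and pad_center below 0.02 m and angle between die_block's own z axis and vertical below 0.12 rad and contact force between die_block and the fingers below 0.1 N and linear speed of die_block below 0.02 m/s), for 0.2 s.
2. the trigger is squeezed in and the lock button pressed in with it (value of joint trigger above 0.0095 m and value of joint lock_button above 0.0085 m), for 0.05 s.
3. the trigger is eased onto its catch (value of joint trigger between 0.0055 and 0.0088 m and value of joint lock_button above 0.007 m), for 0.2 s.
At the end, for the whole second after the job is handed in: The trigger is held by its catch at 5.5 to 8.8 mm of its travel with the lock button sunk more than 7 mm; the die block stands upright (within 7 degrees), at rest, its underside's centre within 20 mm of the pad's centre (all of step 3 and distance between die_block and pad_center below 0.02 m and angle between die_block's own z axis and vertical below 0.12 rad and linear speed of die_block below 0.02 m/s); the robot touches nothing.
It fails at once if the wax tin or the dropper bottle is moved by more than 20 mm or the bottle tipped (distance of any of wax_tin, dropper_bottle from where it was at the start of the episode above 0.02 m or angle between dropper_bottle's own z axis and vertical above 0.3 rad).
It also fails if it takes over 53 s, if anything falls off the work surface, if the arm or the gripper's body presses on something with over 40 N, if the wrist force passes 120 N, or if a joint passes its speed limit or range.

## Working session

There is one attempt and no reset: what is moved stays moved. The work goes in short steps, Python scripts to look and compute and a tool call to move; the robot and the scene stay as the last step left them, time stands still between calls to the robot, and variables do not carry over. Pictures are saved under pics/ and viewed, at most 10 in all, crops included, and the job is handed in when it is done.

Besides the shell and the picture viewer there is one more tool, called after "Call:" in YAML: its name, and indented under it one key for each argument. carry_out: Moves the arm, as the interface text tells. Shift numbers are shares of 300 mm and turn numbers shares of pi rad, none past 1 either way. Its arguments: {"type":"object","properties":{"rows":{"type":"array"},"force":{"type":"number"}},"required":["rows"]}

```bash
mkdir -p pics; python3 - <<'E'
from station import *
import cv2,numpy as np
o=get_obs();print({k:np.round(v,3) for k,v in o.items()})
for n in("scene","top"):
    d=get_image(n);cv2.imwrite(f"pics/{n}0.png",cv2.resize(d["img"],(800,600)));print(n,d["mtx"].round(1).tolist(),(-d["R"].T@d["t"]).round(3), d["R"].round(3).tolist())
E
```

```text
{'t': np.float64(0.0), 'q': array([-1.366,  0.053,  1.614, -0.   ,  1.476, -0.119]), 'dq': array([ 0.001,  0.   , -0.002,  0.   ,  0.   ,  0.001]), 'effort': array([-1.0000e-03, -3.9369e+01, -3.7017e+01, -0.0000e+00,  7.0000e-03,
       -0.0000e+00]), 'tool_pos': array([ 0.199, -0.592,  0.23 ]), 'tool_rot': array([-3.098, -0.506,  0.   ]), 'contact_force': array([ 0.285, -0.717,  0.234]), 'wrist_torque': array([0.053, 0.034, 0.005]), 'grip_force': np.float64(0.0), 'opening': np.float64(0.085)}
scene [[439.9, 0.0, 261.6], [0.0, 439.9, 187.3], [0.0, 0.0, 1.0]] [ 0.037 -0.99   0.775] [[0.874, -0.486, 0.005], [-0.243, -0.445, -0.862], [0.421, 0.752, -0.507]]
top [[453.2, 0.0, 258.0], [0.0, 453.2, 191.0], [0.0, 0.0, 1.0]] [ 0.25  -0.029  1.674] [[0.014, -1.0, 0.003], [-0.983, -0.015, -0.182], [0.182, -0.001, -0.983]]
```

View pics/scene0.png

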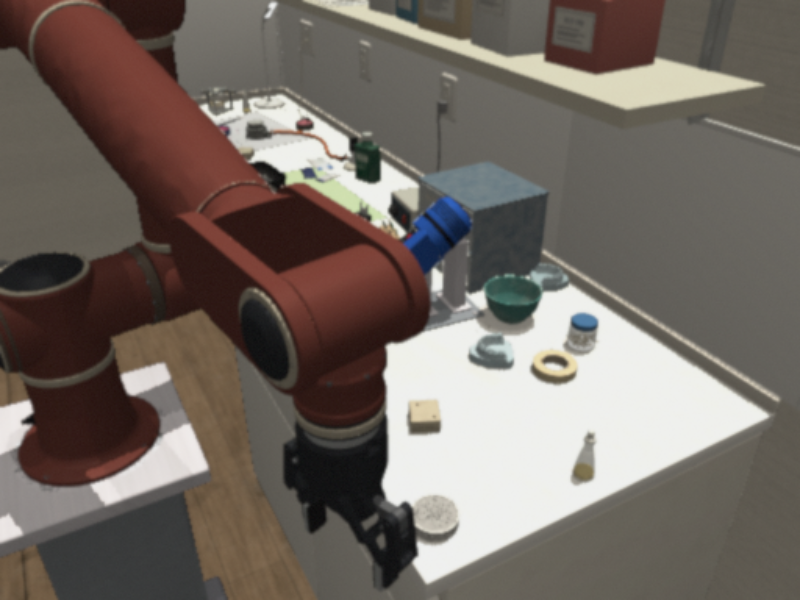

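View pics/top0.png

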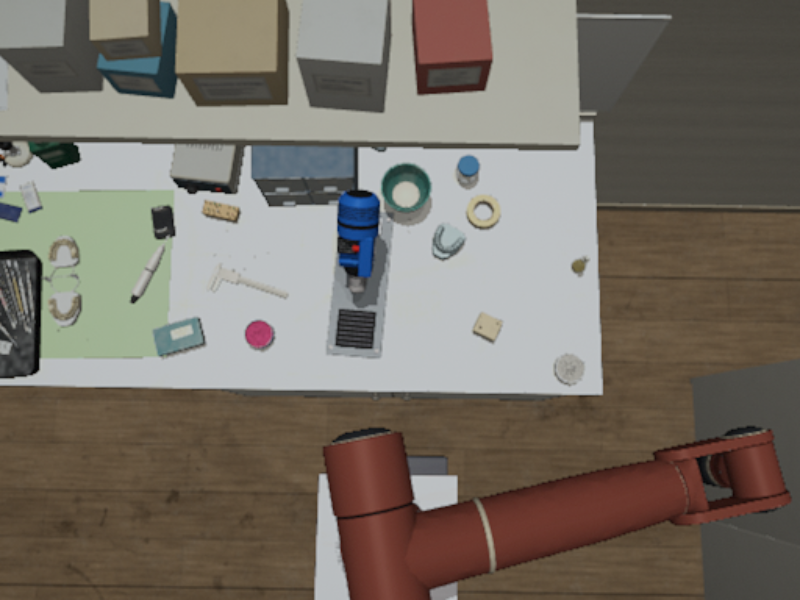

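The top view shows the die block at (488,326), the pad at (356,329), trigger and red button near (352,248), the tin at (259,334) and the bottle at (580,265). Next I'll view a zoomed crop and run colour segmentation.

```bash
cat > h.py <<'E'
from station import *
import cv2,numpy as np
from scipy.spatial.transform import Rotation as Ro
def ray(d,px,z):
    c=-d["R"].T@d["t"];v=d["R"].T@np.linalg.solve(d["mtx"],[px[0],px[1],1.]);return c+v*(z-c[2])/v[2]
def proj(d,X):
    p=d["mtx"]@(d["R"]@np.asarray(X)+d["t"]);return p[:2]/p[2]
E
python3 - <<'E'
from h import *
d=get_image("top");im=d["img"]
cv2.imwrite("pics/crop1.png",cv2.resize(im[115:240,195:335],None,fx=4.8,fy=4.8,interpolation=cv2.INTER_CUBIC)[:600,:800])
hsv=cv2.cvtColor(im,cv2.COLOR_BGR2HSV)
def seg(m,box,z,name):
    x0,y0,x1,y1=box;mm=np.zeros_like(m);mm[y0:y1,x0:x1]=m[y0:y1,x0:x1]
    c=max(cv2.findContours(mm,cv2.RETR_EXTERNAL,cv2.CHAIN_APPROX_NONE)[0],key=cv2.contourArea)
    P=np.array([ray(d,p,z)[:2] for p in c[:,0].astype(float)]).astype(np.float32)
    r=cv2.minAreaRect(P);print(name,np.round(r[0],4),np.round(r[1],4),round(r[2],1),cv2.boundingRect(c),cv2.contourArea(c))
seg(cv2.inRange(hsv,(8,40,100),(30,255,255)),(295,195,330,225),.027,"block")
seg(cv2.inRange(hsv,(0,0,0),(180,255,75)),(205,190,250,230),.010,"pad")
seg(cv2.inRange(hsv,(0,0,60),(180,60,200)),(205,150,250,235),.006,"base")
seg(cv2.inRange(hsv,(150,80,80),(180,255,255)),(150,195,180,230),.025,"tin")
print(d["R"]@np.array([1,0,0]))
E
```

```text
block [ 0.4919 -0.2277] [0.0555 0.0484] 63.9 (303, 200, 18, 18) 173.5
pad [0.484  0.0835] [0.0865 0.0872] 85.6 (215, 198, 25, 25) 502.0
base [0.5556 0.0877] [0.32   0.1674] 1.0 (205, 150, 45, 85) 3078.5
tin [0.4662 0.3098] [0.0609 0.0588] 47.3 (157, 205, 18, 18) 206.0
[ 0.01445556 -0.98322405  0.18182825]
```

View pics/crop1.png

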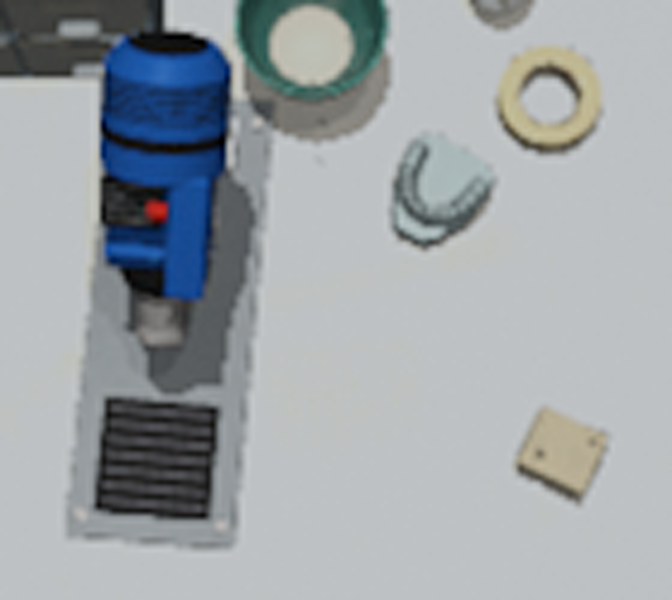

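The crop shows the pad square to the base plate, the red button at (157,210), the black trigger just left of it and the block at (562,455). I'll write a move helper and approach the block.

```bash
cat >> h.py <<'E'
def pose(yaw,tilt=0):
    # tool y axis along world angle yaw (deg), tool z down, then tilted: tool back leans to -x of blower by tilt
    y=np.array([np.cos(np.radians(yaw)),np.sin(np.radians(yaw)),0]);f=np.array([y[1],-y[0],0]) # f: y=+90 -> +x
    if f[0]<0:f=-f
    t=np.radians(tilt);z=np.sin(t)*f-np.cos(t)*np.array([0,0,1]);return Ro.from_matrix(np.c_[np.cross(y,z),y,z])
def rel(pos,R,frm=None):
    o=get_obs();p0,R0=(o["tool_pos"],Ro.from_rotvec(o["tool_rot"])) if frm is None else frm
    s=R0.inv().apply(np.asarray(pos)-p0);w=(R0.inv()*R).as_rotvec()
    print("row",np.round(np.r_[w/np.pi,s/.3],4).tolist(),"mm",(np.linalg.norm(s)*1e3).round(1),"deg",np.degrees(np.linalg.norm(w)).round(1))
E
python3 - <<'E'
from h import *
rel([.345,-.41,.23],pose(-94)); rel([.492,-.228,.18],pose(-116.1),([.345,-.41,.23],pose(-94)))
E
```

```text
row [-0.0005, 0.0, 0.1253, 0.6552, -0.4201, 0.0018] mm 233.5 deg 22.6
row [0.0, 0.0, 0.1228, 0.4465, -0.6394, 0.1667] mm 239.2 deg 22.1
```

Call:
carry_out:
  rows:
    - [0, 0, 0.125, 0.655, -0.42, 0, -1]
    - [0, 0, 0.125, 0.655, -0.42, 0, -1]
    - [0, 0, 0.125, 0.655, -0.42, 0, -1]
    - [0, 0, 0.125, 0.655, -0.42, 0, -1]
    - [0, 0, 0.125, 0.655, -0.42, 0, -1]

```text
t: 0.65
tool_pos: [0.3464, -0.408, 0.231]
tool_rot: [-3.139, 0.106, -0.0]
contact_force: [1.0, 0.0, -0.0]
opening: 0.0855
grip_force: 0.0
```

Call:
carry_out:
  rows:
    - [0, 0, 0.123, 0.446, -0.64, 0.167, -1]
    - [0, 0, 0.123, 0.446, -0.64, 0.167, -1]
    - [0, 0, 0.123, 0.446, -0.64, 0.167, -1]
    - [0, 0, 0.123, 0.446, -0.64, 0.167, -1]
    - [0, 0, 0.123, 0.446, -0.64, 0.167, -1]

```text
t: 1.15
tool_pos: [0.4925, -0.2262, 0.1806]
tool_rot: [-3.06, 0.709, 0.0]
contact_force: [-0.1, -0.9, -0.4]
opening: 0.0855
grip_force: 0.0
```

```bash
python3 - <<'E'
from h import *
rel([.492,-.228,.10],pose(-116.1))
o=get_obs();print(o["t"],o["tool_pos"])
d=get_image("wrist");cv2.imwrite("pics/w1.png",d["img"])
c=-d["R"].T@d["t"];print(c)
for p in([.492,-.228,.027],):print(proj(d,p))
hsv=cv2.cvtColor(d["img"],cv2.COLOR_BGR2HSV);m=cv2.inRange(hsv,(8,50,100),(30,255,255))
c=max(cv2.findContours(m,cv2.RETR_EXTERNAL,cv2.CHAIN_APPROX_NONE)[0],key=cv2.contourArea)
r=cv2.minAreaRect(np.array([ray(d,p,.027)[:2] for p in c[:,0].astype(float)]).astype(np.float32));print(r,cv2.boundingRect(c))
E
```

```text
row [-0.0, 0.0, 0.0001, 0.001, 0.006, 0.2686] mm 80.6 deg 0.0
1.15 [ 0.49253261 -0.22624536  0.18059218]
[ 0.56079963 -0.26040713  0.32406727]
[260.13931532 172.26316191]
((0.4955492913722992, -0.2284301519393921), (0.05388854816555977, 0.04751543700695038), 65.37002563476562) (228, 142, 62, 53)
```

View pics/w1.png

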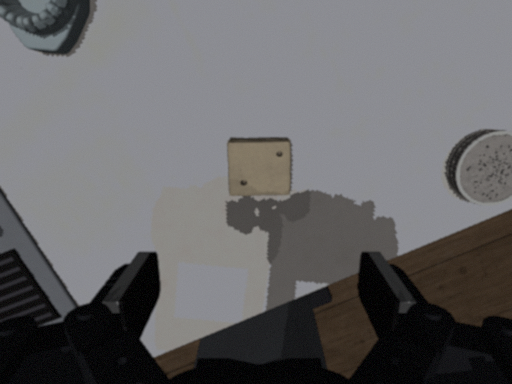

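The block sits at (260,167) in the wrist view, aligned with the fingers. I'll descend and grip it.

```bash
python3 - <<'E'
from h import *
rel([.4945,-.2283,.004],pose(-116))
E
```

```text
row [-0.0018, 0.0008, 0.0011, 0.0114, 0.0268, 0.5816] mm 174.7 deg 0.4
```

```bash
python3 - <<'E'
from h import *
o=get_obs();print(o["t"],o["tool_pos"],o["dq"].round(3),o["contact_force"])
rel([.4945,-.2283,.004],pose(-116))
E
```

```text
1.2 [ 0.49488816 -0.22063152  0.17853264] [-0.086 -0.016  0.019 -0.058  0.047 -0.157] [ 0.25442111  5.29157932 -1.64783915]
row [-0.0018, 0.0008, 0.0011, 0.0114, 0.0268, 0.5816] mm 174.7 deg 0.4
```

Call:
carry_out:
  rows:
    - [0, 0, 0, 0, 0, 0, -1]
    - [0, 0, 0, 0, 0, 0, -1]
    - [0, 0, 0, 0, 0, 0, -1]

```text
t: 1.5
tool_pos: [0.4914, -0.2292, 0.1815]
tool_rot: [3.06, -0.711, 0.001]
contact_force: [0.4, 1.7, 0.7]
opening: 0.0852
grip_force: 0.0
```

```bash
python3 - <<'E'
from h import *
o=get_obs();print(o["t"],o["tool_pos"],o["dq"].round(3),o["contact_force"])
rel([.4945,-.2283,.004],pose(-116))
E
```

```text
1.5 [ 0.49135619 -0.22919713  0.18151179] [-0.011 -0.003 -0.001  0.002  0.     0.   ] [0.40052427 1.67899056 0.70503154]
row [0.0001, -0.0001, -0.001, 0.0078, -0.0075, 0.5917] mm 177.5 deg 0.2
```

Call:
carry_out:
  rows:
    - [0, 0, 0, 0.008, -0.006, 0.15, -1]
    - [0, 0, 0, 0.008, -0.006, 0.3, -1]
    - [0, 0, 0, 0.008, -0.006, 0.42, -1]
    - [0, 0, 0, 0.008, -0.006, 0.52, -1]
    - [0, 0, 0, 0.008, -0.006, 0.588, -1]

```text
t: 2.0
tool_pos: [0.4928, -0.2284, 0.0025]
tool_rot: [-3.059, 0.713, 0.004]
contact_force: [-1.3, -0.6, 0.9]
opening: 0.0854
grip_force: 0.0
```

Call:
carry_out:
  rows:
    - [0, 0, 0, 0, 0, 0, -1]
    - [0, 0, 0, 0, 0, 0, 1]
    - [0, 0, 0, 0, 0, 0, 1]
    - [0, 0, 0, 0, 0, 0, 1]
    - [0, 0, 0, 0, 0, 0, 1]
  force: 30

```text
t: 2.5
tool_pos: [0.4962, -0.2289, 0.0071]
tool_rot: [3.059, -0.709, 0.006]
contact_force: [-0.4, -1.0, 6.5]
opening: 0.0557
grip_force: 34.4
```

Call:
carry_out:
  rows:
    - [0, 0, 0, 0, 0, 0, 1]
    - [0, 0, 0, 0, 0, 0, 1]
    - [0, 0, 0, 0, 0, 0, 1]

```text
t: 2.8
tool_pos: [0.4962, -0.229, 0.0071]
tool_rot: [3.059, -0.708, 0.006]
contact_force: [-2.3, -0.9, 7.0]
opening: 0.0557
grip_force: 34.5
```

Call:
carry_out:
  rows:
    - [0, 0, 0, 0, 0, -0.08, 1]
    - [0, 0, 0, 0, 0, -0.2, 1]
    - [0, 0, 0, 0, 0, -0.33, 1]
    - [0, 0, 0, 0, 0, -0.4, 1]
    - [0, 0, 0, 0, 0, -0.4, 1]

```text
t: 3.3
tool_pos: [0.4971, -0.2289, 0.1293]
tool_rot: [3.058, -0.708, 0.012]
contact_force: [0.7, 0.3, -0.3]
opening: 0.0559
grip_force: 33.6
```

```bash
python3 - <<'E'
from h import *
o=get_obs();print(o["t"],o["tool_pos"],o["opening"])
rel([.484,-.05,.13],pose(-105)); rel([.482,.0835,.10],pose(-94.4),([.484,-.05,.13],pose(-105)))
E
```

```text
3.3 [ 0.49705358 -0.22890629  0.1292899 ] 0.055880592533334605
row [0.0005, -0.0026, -0.0615, -0.3011, -0.5165, -0.0053] mm 179.4 deg 11.1
row [0.0, 0.0, -0.0589, -0.1216, -0.4281, 0.1] mm 136.8 deg 10.6
```

Call:
carry_out:
  rows:
    - [0, 0, -0.015, -0.075, -0.13, 0, 1]
    - [0, 0, -0.03, -0.15, -0.26, 0, 1]
    - [0, 0, -0.045, -0.225, -0.39, 0, 1]
    - [0, 0, -0.0615, -0.3, -0.516, 0, 1]
    - [0, 0, -0.0615, -0.3, -0.516, 0, 1]

```text
t: 3.8
tool_pos: [0.4797, -0.0445, 0.1221]
tool_rot: [-3.114, 0.4, 0.007]
contact_force: [0.4, -1.2, -1.4]
opening: 0.0558
grip_force: 33.6
```

Call:
carry_out:
  rows:
    - [0, 0, -0.015, -0.03, -0.11, 0.0, 1]
    - [0, 0, -0.03, -0.06, -0.22, 0.03, 1]
    - [0, 0, -0.045, -0.09, -0.33, 0.06, 1]
    - [0, 0, -0.059, -0.122, -0.428, 0.1, 1]
    - [0, 0, -0.059, -0.122, -0.428, 0.1, 1]

```text
t: 4.3
tool_pos: [0.477, 0.0866, 0.091]
tool_rot: [-3.139, 0.115, 0.01]
contact_force: [-0.5, -0.6, -3.1]
opening: 0.0554
grip_force: 33.6
```

Call:
carry_out:
  rows:
    - [0, 0, 0, 0, 0, 0, 1]
    - [0, 0, 0, 0, 0, 0, 1]
    - [0, 0, 0, 0, 0, 0, 1]

```text
t: 4.6
tool_pos: [0.4803, 0.0834, 0.095]
tool_rot: [3.139, -0.124, 0.001]
contact_force: [-0.6, -0.2, -1.7]
opening: 0.0556
grip_force: 33.6
```

```bash
python3 - <<'E'
from h import *
o=get_obs();print(o["t"],o["tool_pos"],o["opening"])
rel([.484,.0835,.018],pose(-94.4))
a=get_image("scene");b=get_image("top");c=get_image("wrist")
cv2.imwrite("pics/s2.png",cv2.resize(a["img"][90:270,190:430],(800,600)))
cv2.imwrite("pics/w2.png",cv2.resize(c["img"],(800,600)))
E
```

```text
4.6 [0.48026401 0.08340186 0.0950035 ] 0.05560750776203183
row [0.0001, -0.0002, -0.0006, 0.0123, -0.0013, 0.2567] mm 77.1 deg 0.1
```

View pics/w2.png

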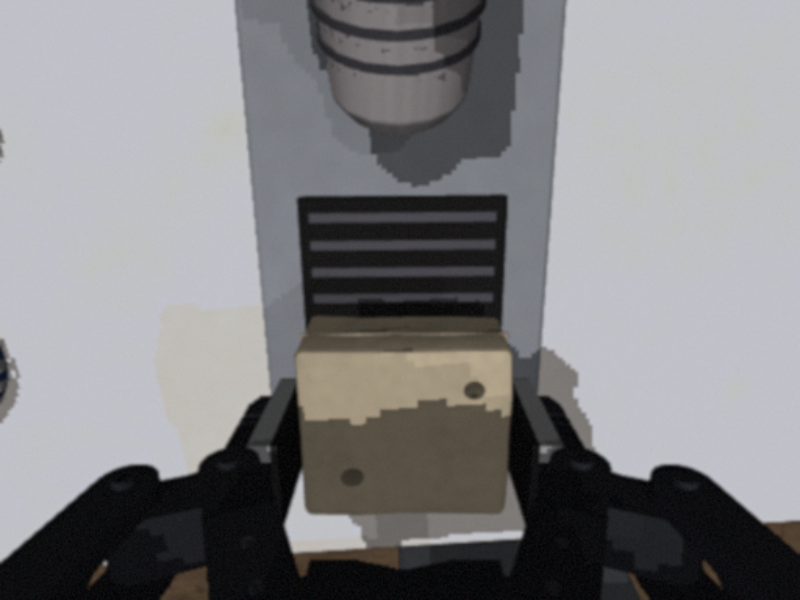

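The wrist view shows the block held level, its top face spanning about (300–510, 345–512) with the pad's far edge at row 197, columns 298–507. I'll work out the offsets and descend.

```bash
python3 - <<'E'
from h import *
d=get_image("wrist");s=1.5625;o=get_obs();z=o["tool_pos"][2]
for p,h in(((404,428),z+.02),((300,197),.01),((507,197),.01),((303,322),.01),((504,322),.01),((238,0),.006),((268,370),.006),((566,0),.006),((540,350),.006)):print(p,ray(d,np.array(p)/s,h).round(4))
print(o["tool_pos"])
rel([.484,.0835,.018],pose(-94.4))
E
```

```text
(404, 428) [0.4817 0.0831 0.1151]
(300, 197) [0.5327 0.1234 0.01  ]
(507, 197) [0.5258 0.0359 0.01  ]
(303, 322) [0.4767 0.1298 0.01  ]
(504, 322) [0.4695 0.0385 0.01  ]
(238, 0) [0.6095 0.1378 0.006 ]
(268, 370) [0.4525 0.1506 0.006 ]
(566, 0) [0.5993 0.0107 0.006 ]
(540, 350) [0.4526 0.0213 0.006 ]
[0.48018171 0.0838663  0.0951335 ]
row [-0.0, -0.0002, -0.0004, 0.0126, 0.0002, 0.2571] mm 77.2 deg 0.1
```

Call:
carry_out:
  rows:
    - [0, 0, 0, 0.01, 0, 0.1, 1]
    - [0, 0, 0, 0.01, 0, 0.18, 1]
    - [0, 0, 0, 0.01, 0, 0.23, 1]
    - [0, 0, 0, 0.01, 0, 0.253, 1]
    - [0, 0, 0, 0.01, 0, 0.253, 1]

```text
t: 5.3
tool_pos: [0.4827, 0.0841, 0.0186]
tool_rot: [3.139, -0.121, -0.001]
contact_force: [0.8, 0.3, -1.1]
opening: 0.0558
grip_force: 33.7
```

Call:
carry_out:
  rows:
    - [0, 0, 0, 0, 0, 0, 1]
    - [0, 0, 0, 0, 0, 0, 1]
    - [0, 0, 0, 0, 0, 0, 1]

```text
t: 5.6
tool_pos: [0.4835, 0.0842, 0.0197]
tool_rot: [-3.139, 0.121, -0.003]
contact_force: [0.4, 0.3, -1.0]
opening: 0.0556
grip_force: 33.7
```

Call:
carry_out:
  rows:
    - [0, 0, 0, 0, 0, 0.006, 1]
    - [0, 0, 0, 0, 0, 0.01, 1]
    - [0, 0, 0, 0, 0, 0.01, 1]
    - [0, 0, 0, 0, 0, 0.01, 1]

```text
t: 6.0
tool_pos: [0.4833, 0.0843, 0.017]
tool_rot: [3.139, -0.12, 0.001]
contact_force: [-3.3, 0.4, 6.1]
opening: 0.0561
grip_force: 34.6
```

Call:
carry_out:
  rows:
    - [0, 0, 0, 0, 0, 0, -1]
    - [0, 0, 0, 0, 0, 0, -1]
    - [0, 0, 0, 0, 0, 0, -1]
    - [0, 0, 0, 0, 0, 0, -1]
    - [0, 0, 0, 0, 0, 0, -1]

```text
t: 6.5
tool_pos: [0.4828, 0.0842, 0.0158]
tool_rot: [-3.139, 0.121, 0.0]
contact_force: [-0.3, -0.0, 0.2]
opening: 0.0853
grip_force: 0.0
```

Call:
carry_out:
  rows:
    - [0, 0, 0, 0, 0, -0.1, -1]
    - [0, 0, 0, 0, 0, -0.25, -1]
    - [0, 0, 0, -0.05, 0, -0.4, -1]
    - [0, 0, 0, -0.1, 0, -0.55, -1]
    - [0, 0, 0, -0.15, 0, -0.7, -1]

```text
t: 7.0
tool_pos: [0.4371, 0.0877, 0.2276]
tool_rot: [-3.139, 0.121, -0.0]
contact_force: [1.4, 0.1, 0.5]
opening: 0.0856
grip_force: 0.0
```

Call:
carry_out:
  rows:
    - [0, 0, 0, 0, 0, 0, 1]
    - [0, 0, 0, 0, 0, 0, 1]
    - [0, 0, 0, 0, 0, 0, 1]

```text
t: 7.3
tool_pos: [0.4373, 0.0876, 0.2244]
tool_rot: [3.139, -0.121, -0.004]
contact_force: [-0.3, 0.4, -1.0]
opening: 0.044
grip_force: 0.0
```

```bash
python3 - <<'E'
from h import *
o=get_obs();print(o["t"],o["tool_pos"],o["tool_rot"])
rel([.42,.11,.34],pose(-94.4,35))
E
```

```text
7.3 [0.43732114 0.08763462 0.22435904] [ 3.13909934 -0.12071555 -0.00387551]
row [0.0001, 0.1952, 0.0, -0.0642, -0.0698, -0.3853] mm 119.1 deg 35.1
```

Call:
carry_out:
  rows:
    - [0, 0.04, 0, 0, -0.01, -0.1, 1]
    - [0, 0.08, 0, 0, -0.03, -0.2, 1]
    - [0, 0.12, 0, -0.03, -0.05, -0.3, 1]
    - [0, 0.16, 0, -0.05, -0.07, -0.385, 1]
    - [0, 0.195, 0, -0.064, -0.07, -0.385, 1]

```text
t: 7.8
tool_pos: [0.4211, 0.1107, 0.345]
tool_rot: [2.968, -0.113, 0.953]
contact_force: [0.3, -0.3, -0.1]
opening: -0.0
grip_force: 0.0
```

Call:
carry_out:
  rows:
    - [0, 0, 0, 0, 0, 0, 1]
    - [0, 0, 0, 0, 0, 0, 1]
    - [0, 0, 0, 0, 0, 0, 1]

```text
t: 8.1
tool_pos: [0.4209, 0.1098, 0.34]
tool_rot: [2.972, -0.115, 0.933]
contact_force: [0.8, 0.0, 0.9]
opening: 0.0001
grip_force: 0.0
```

```bash
python3 - <<'E'
from h import *
o=get_obs();print(o["t"],o["tool_pos"],o["tool_rot"])
rel([.54,.105,.32],pose(-94.4,35))
for n in("scene","wrist"):
    d=get_image(n);cv2.imwrite(f"pics/{n}3.png",d["img"])
    np.savez(f"{n}3.npz",**d)
w=cv2.resize(cv2.imread("pics/wrist3.png"),(400,300));s=cv2.resize(cv2.imread("pics/scene3.png")[90:270,200:440],(400,300))
cv2.imwrite("pics/c3.png",np.hstack([w,s]))
E
```

```text
8.1 [0.42090181 0.10983646 0.34000124] [ 2.97238491 -0.11475216  0.93345544]
row [0.0003, 0.0007, -0.0, 0.2876, -0.0147, 0.2817] mm 120.9 deg 0.1
```

View pics/c3.png

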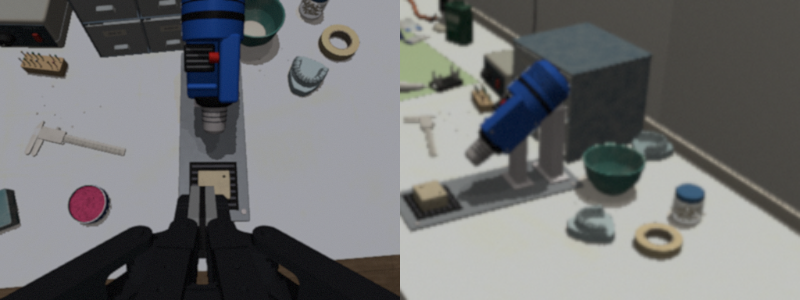

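The block stands centred on the pad (wrist half, (213,183)). The button shows at (214,57) and the ribbed black trigger at (200,57). I'll go closer to triangulate.

Call:
carry_out:
  rows:
    - [0, 0, 0, 0.08, 0, 0.08, 1]
    - [0, 0, 0, 0.18, -0.01, 0.18, 1]
    - [0, 0, 0, 0.26, -0.015, 0.26, 1]
    - [0, 0, 0, 0.288, -0.015, 0.282, 1]
    - [0, 0, 0, 0.288, -0.015, 0.282, 1]

```text
t: 8.7
tool_pos: [0.5407, 0.1048, 0.3202]
tool_rot: [2.972, -0.116, 0.933]
contact_force: [-0.3, 0.5, -0.7]
opening: -0.0003
grip_force: 0.0
```

Call:
carry_out:
  rows:
    - [0, 0, 0, 0, 0, 0, 1]
    - [0, 0, 0, 0, 0, 0, 1]
    - [0, 0, 0, 0, 0, 0, 1]

```text
t: 9.0
tool_pos: [0.5393, 0.1056, 0.3228]
tool_rot: [2.971, -0.114, 0.942]
contact_force: [-0.9, -0.7, 0.0]
opening: -0.0
grip_force: 0.0
```

```bash
python3 - <<'E'
from h import *
o=get_obs();print(o["t"],o["tool_pos"],o["tool_rot"],o["contact_force"])
d=get_image("wrist");np.savez("wrist4.npz",**d);t=get_image("top");np.savez("top4.npz",**t)
cv2.imwrite("pics/w4.png",cv2.resize(d["img"],(800,600)))
w3=np.load("wrist3.npz")
pts=[];Ps=[]
for x in(w3,d,t):
    hsv=cv2.cvtColor(x["img"],cv2.COLOR_BGR2HSV)
    m=cv2.inRange(hsv,(0,150,80),(6,255,255))|cv2.inRange(hsv,(175,150,80),(180,255,255))
    n,l,s,c=cv2.connectedComponentsWithStats(m)
    print([(c[i].round(1).tolist(),s[i].tolist()) for i in range(1,n) if s[i,4]>8])
E
```

```text
9.0 [0.53928338 0.10563869 0.32279307] [ 2.97097036 -0.1135889   0.9421794 ] [-0.94877721 -0.74335408  0.03456473]
[([273.6, 71.3], [268, 67, 12, 10, 110])]
[([26.1, 104.8], [23, 104, 7, 3, 17]), ([281.4, 167.1], [274, 161, 16, 13, 187])]
[([226.9, 158.4], [225, 157, 5, 4, 17]), ([197.1, 204.4], [181, 196, 31, 15, 97]), ([215.3, 205.0], [214, 204, 4, 4, 9]), ([206.8, 230.5], [204, 228, 7, 5, 11]), ([189.5, 231.9], [187, 230, 8, 5, 15]), ([210.9, 273.5], [209, 270, 5, 8, 12]), ([179.9, 280.4], [178, 279, 6, 4, 10]), ([215.5, 281.6], [212, 278, 8, 9, 16]), ([188.8, 283.9], [187, 283, 5, 4, 12]), ([190.9, 291.5], [189, 288, 4, 9, 15]), ([217.2, 300.0], [214, 295, 7, 10, 20]), ([218.9, 311.7], [216, 305, 6, 15, 19]), ([188.6, 316.7], [187, 315, 5, 5, 11]), ([221.5, 331.0], [220, 328, 4, 7, 13]), ([274.6, 338.5], [272, 332, 5, 14, 14]), ([222.5, 338.5], [220, 336, 5, 6, 11]), ([263.0, 345.5], [259, 340, 8, 14, 27]), ([189.4, 344.8], [188, 342, 5, 6, 9]), ([166.1, 353.2], [164, 351, 6, 4, 12]), ([223.4, 353.3], [221, 351, 5, 6, 13]), ([191.1, 356.6], [188, 352, 8, 8, 17]), ([222.7, 358.0], [221, 356, 5, 4, 10]), ([189.4, 366.1], [188, 364, 4, 5, 10]), ([191.5, 370.6], [189, 367, 6, 7, 11]), ([224.6, 374.8], [221, 367, 7, 17, 40]), ([267.0, 374.7], [266, 372, 3, 5, 9]), ([175.3, 378.4], [170, 375, 12, 9, 41]), ([193.1, 377.7], [191, 375, 5, 6, 11]), ([189.7, 381.1], [189, 378, 3, 6, 10])]
```

View pics/w4.png

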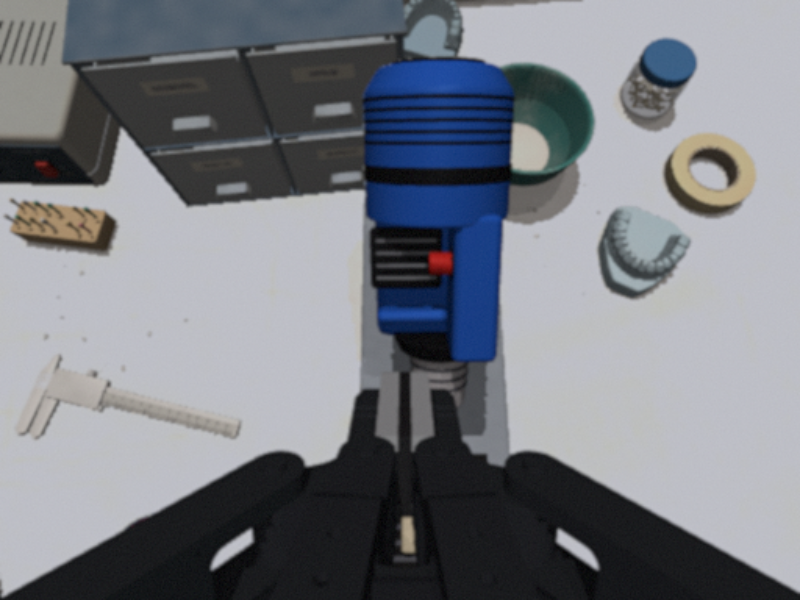

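The wrist view shows the button at (440,263), the trigger at columns 371–441 and rows 228–287, the wall to its right, the motor rim above and the low lip at row ~320. I'll triangulate these.

```bash
python3 - <<'E'
from h import *
from scipy.optimize import least_squares
V=[np.load("wrist3.npz"),np.load("wrist4.npz"),np.load("top4.npz")]
px=[(273.6,71.3),(281.4,167.1),(226.9,158.4)]
for w in([1,1,1],[1,1,0],[0,1,1]):
    r=least_squares(lambda X:np.concatenate([k*(proj(d,X)-p) for k,d,p in zip(w,V,px)]),[.64,.08,.19]);print(w,r.x.round(4),r.fun.round(1))
R=pose(-94.4,35).as_matrix();ex=np.array([np.cos(np.radians(4.4)),-np.sin(np.radians(4.4)),0]);n=-R[:,2]
B=Ro.from_matrix(np.c_[np.cross(-R[:,1],n),-R[:,1],n])
print(B.as_matrix().round(3))
X=least_squares(lambda X:np.concatenate([k*(proj(d,X)-p) for k,d,p in zip([1,1,1],V,px)]),[.64,.08,.19]).x
T=X-B.apply([0,-21,15.]) *0 -B.apply(np.array([0,-21,14])*1e-3)
print("T",T.round(4))
for q in([-20,-23,0],[20,-23,0],[20,23,0],[-20,23,0],[24,-24,28],[-37,0,0]):print(q,(proj(V[1],T+B.apply(np.array(q)*1e-3))*1.5625).round(0))
po=np.array([.4845,.0832,.01]);print("T in blower yaw frame rel pad",Ro.from_euler("z",4.4,degrees=True).apply(T-po).round(4))
np.savez("T.npz",T=T)
E
```

```text
[1, 1, 1] [0.6362 0.0761 0.1852] [-0.3 -0.1  0.1  0.1  0.4 -0.1]
[1, 1, 0] [0.6365 0.076  0.1847] [-0.2  0.   0.2 -0.   0.  -0. ]
[0, 1, 1] [0.6344 0.0767 0.19  ] [-0.  -0.  -0.  -0.   0.1  0.1]
[[ 0.817  0.077 -0.572]
 [-0.063  0.997  0.044]
 [ 0.574  0.     0.819]]
T [0.6458 0.0964 0.1737]
[-20, -23, 0] [441. 287.]
[20, -23, 0] [442. 224.]
[20, 23, 0] [368. 224.]
[-20, 23, 0] [369. 287.]
[24, -24, 28] [448. 225.]
[-37, 0, 0] [405. 312.]
T in blower yaw frame rel pad [0.1598 0.0255 0.1637]
```

```bash
cat >> h.py <<'E'
B=Ro.from_matrix((lambda R:np.c_[np.cross(-R[:,1],-R[:,2]),-R[:,1],-R[:,2]])(pose(-94.4,35).as_matrix()))
def st():
    o=get_obs();T=np.load("T.npz")["T"];print("t",round(float(o["t"]),2),"tcp in trig mm",(B.inv().apply(o["tool_pos"]-T)*1e3).round(1),"F",B.inv().apply(o["contact_force"]).round(1))
def go(x,y,z):
    rel(np.load("T.npz")["T"]+B.apply(np.array([x,y,z])*1e-3),pose(-94.4,35))
E
python3 -c "
from h import *
st();go(-2,9,60);go(-2,9,15)"
```

```text
t 9.1 tcp in trig mm [ -2.1   1.  183.3] F [ 0.3 -0.3 -0.5]
row [-0.0002, -0.001, 0.0001, -0.0009, -0.0263, 0.4109] mm 123.5 deg 0.2
row [-0.0002, -0.001, 0.0001, -0.0014, -0.0262, 0.5609] mm 168.4 deg 0.2
```

Call:
carry_out:
  rows:
    - [0, -0.001, 0, 0, -0.026, 0.1, 1]
    - [0, -0.001, 0, 0, -0.026, 0.22, 1]
    - [0, -0.001, 0, 0, -0.026, 0.34, 1]
    - [0, -0.001, 0, 0, -0.026, 0.41, 1]
    - [0, -0.001, 0, 0, -0.026, 0.41, 1]

```text
t: 9.6
tool_pos: [0.6096, 0.1075, 0.2169]
tool_rot: [2.975, -0.114, 0.925]
contact_force: [-0.6, 0.2, -0.3]
opening: -0.0004
grip_force: 0.0
```

Call:
carry_out:
  rows:
    - [0, 0, 0, 0, 0, 0.05, 1]
    - [0, 0, 0, 0, 0, 0.1, 1]
    - [0, 0, 0, 0, 0, 0.14, 1]
    - [0, 0, 0, 0, 0, 0.14, 1]
    - [0, 0, 0, 0, 0, 0.14, 1]

```text
t: 10.1
tool_pos: [0.6349, 0.1061, 0.1876]
tool_rot: [2.973, -0.114, 0.936]
contact_force: [-0.4, 0.5, 0.1]
opening: 0.0
grip_force: 0.0
```

Call:
carry_out:
  rows:
    - [0, 0, 0, 0, 0, 0, 1]
    - [0, 0, 0, 0, 0, 0, 1]
    - [0, 0, 0, 0, 0, 0, 1]

```text
t: 10.4
tool_pos: [0.635, 0.106, 0.1876]
tool_rot: [2.973, -0.114, 0.937]
contact_force: [-0.5, -0.2, -0.3]
opening: 0.0
grip_force: 0.0
```

```bash
python3 -c "
from h import *
st();go(-2,9,-8)
d=get_image('wrist');cv2.imwrite('pics/w5.png',cv2.resize(d['img'],(800,600)))"
```

```text
t 10.4 tcp in trig mm [-1.5  8.8 18. ] F [-0.6 -0.2 -0. ]
row [-0.0001, 0.0001, 0.0, -0.0016, -0.0008, 0.0866] mm 26.0 deg 0.0
```

View pics/w5.png

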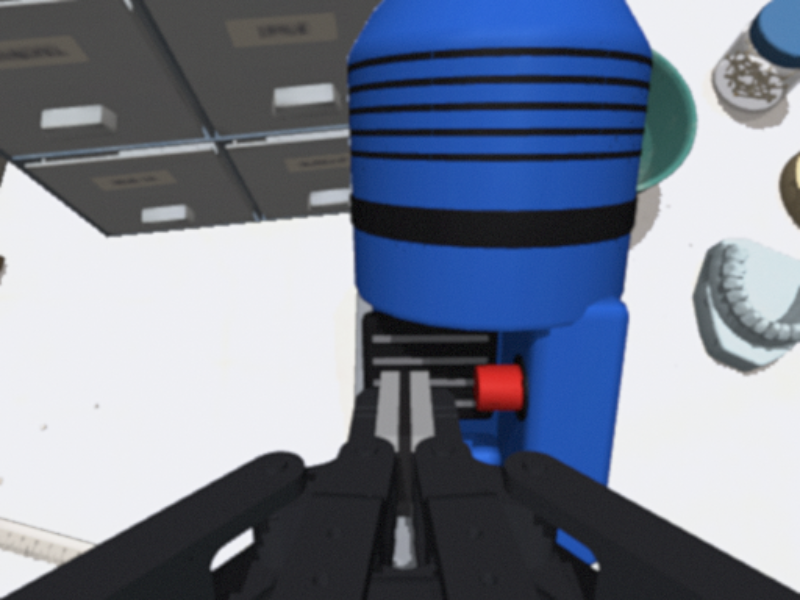

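Tips sit at (405,375) over the left part of the trigger, clear of the button face at column 476. I'll squeeze now.

Call:
carry_out:
  rows:
    - [0, 0, 0, 0, 0, 0.03, 1]
    - [0, 0, 0, 0, 0, 0.06, 1]
    - [0, 0, 0, 0, 0, 0.085, 1]
    - [0, 0, 0, 0, 0, 0.1, 1]
    - [0, 0, 0, 0, 0, 0.11, 1]

```text
t: 10.95
tool_pos: [0.6538, 0.1045, 0.1593]
tool_rot: [2.973, -0.114, 0.933]
contact_force: [-6.5, 0.4, 5.6]
opening: 0.0001
grip_force: 4.4
```

Call:
carry_out:
  rows:
    - [0, 0, 0, 0, 0, 0, 1]
    - [0, 0, 0, 0, 0, 0, 1]
    - [0, 0, 0, 0, 0, 0, 1]

```text
t: 11.25
tool_pos: [0.6536, 0.1045, 0.1596]
tool_rot: [2.973, -0.114, 0.933]
contact_force: [-6.8, -0.0, 6.0]
opening: 0.0002
grip_force: 4.3
```

```bash
python3 -c "
from h import *
st()"
```

```text
t 11.25 tcp in trig mm [ -2.3   8.7 -15.7] F [-2.1 -0.5  8.8]
```

Call:
carry_out:
  rows:
    - [0, 0, 0, 0, 0, 0.01, 1]
    - [0, 0, 0, 0, 0, 0.018, 1]
    - [0, 0, 0, 0, 0, 0.018, 1]
    - [0, 0, 0, 0, 0, 0.018, 1]

```text
t: 11.65
tool_pos: [0.6552, 0.1045, 0.1577]
tool_rot: [2.974, -0.114, 0.928]
contact_force: [-37.8, -1.0, 28.6]
opening: -0.0001
grip_force: 22.9
```

```bash
python3 -c "
from h import *
st()"
```

```text
t 11.65 tcp in trig mm [ -2.1   8.8 -18.1] F [-14.4  -3.9  45. ]
```

Call:
carry_out:
  rows:
    - [0, 0, 0, 0, 0, -0.008, 1]
    - [0, 0, 0, 0, 0.015, -0.008, 1]
    - [0, 0, 0, 0, 0.03, -0.008, 1]
    - [0, 0, 0, 0, 0.045, -0.008, 1]
    - [0, 0, 0, 0, 0.055, -0.008, 1]

```text
t: 12.15
tool_pos: [0.6551, 0.0898, 0.1589]
tool_rot: [2.975, -0.115, 0.941]
contact_force: [-5.4, 9.0, 7.2]
opening: 0.0
grip_force: 6.0
```

```bash
python3 -c "
from h import *
st()"
```

```text
t 12.15 tcp in trig mm [ -0.5  -5.9 -17.8] F [-0.8  8.6  9.4]
```

Call:
carry_out:
  rows:
    - [0, 0, 0, 0, 0.008, 0.002, 1]
    - [0, 0, 0, 0, 0.016, 0.002, 1]
    - [0, 0, 0, 0, 0.022, 0.002, 1]
    - [0, 0, 0, 0, 0.022, 0.002, 1]

```text
t: 12.55
tool_pos: [0.6551, 0.0847, 0.159]
tool_rot: [2.977, -0.115, 0.942]
contact_force: [-7.0, 13.5, 8.9]
opening: 0.0001
grip_force: 11.1
```

```bash
python3 -c "
from h import *
st();d=get_image('wrist')
cv2.imwrite('pics/w6.png',cv2.resize(d['img'][180:330,180:380],(800,600),interpolation=cv2.INTER_CUBIC))"
```

```text
t 12.55 tcp in trig mm [ -0.1 -11.  -17.9] F [-1.4 13.  11.9]
```

View pics/w6.png

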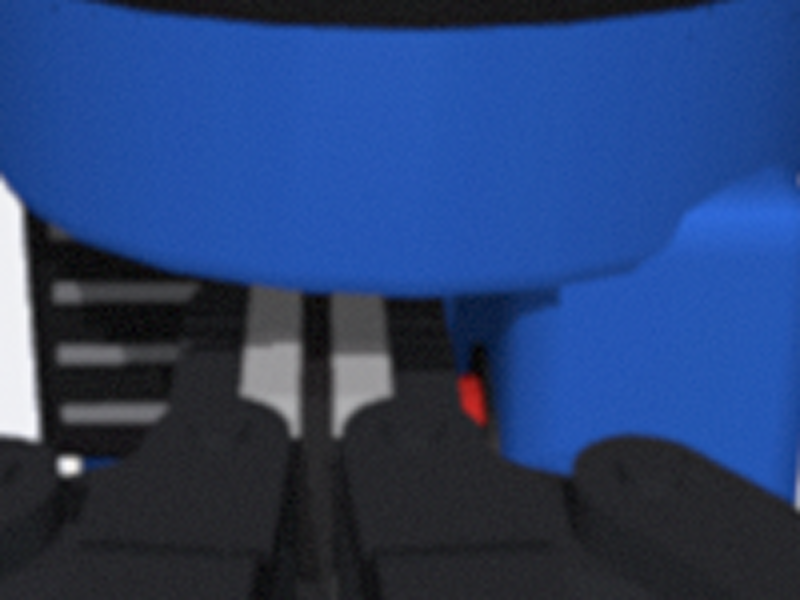

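The button shows only a ~3.5 mm sliver at (470,400), so it is nearly fully sunk. I'll nudge a little further to confirm the stop.

Call:
carry_out:
  rows:
    - [0, 0, 0, 0, 0.004, 0, 1]
    - [0, 0, 0, 0, 0.008, 0, 1]
    - [0, 0, 0, 0, 0.008, 0, 1]

```text
t: 12.9
tool_pos: [0.655, 0.0845, 0.159]
tool_rot: [2.981, -0.115, 0.945]
contact_force: [-4.4, 23.4, 6.8]
opening: -0.0003
grip_force: 14.4
```

```bash
python3 -c "
from h import *
st()"
```

```text
t 12.9 tcp in trig mm [ -0.2 -11.1 -17.8] F [-1.2 23.   9.2]
```

Stalled at its stop (23 N). I'll ease the trigger out slowly while holding the button in.

Call:
carry_out:
  rows:
    - [0, 0, 0, 0, -0.004, -0.006, 1]
    - [0, 0, 0, 0, -0.004, -0.012, 1]
    - [0, 0, 0, 0, -0.004, -0.018, 1]
    - [0, 0, 0, 0, -0.004, -0.024, 1]
    - [0, 0, 0, 0, -0.004, -0.03, 1]

```text
t: 13.4
tool_pos: [0.6501, 0.0847, 0.1652]
tool_rot: [2.978, -0.114, 0.944]
contact_force: [8.3, 17.3, -3.4]
opening: 0.0002
grip_force: 9.0
```

```bash
python3 -c "
from h import *
st()"
```

```text
t 13.4 tcp in trig mm [ -0.6 -11.4 -10. ] F [ 3.8 17.9 -6.8]
```

Call:
carry_out:
  rows:
    - [0, 0, 0, 0, 0, -0.006, 1]
    - [0, 0, 0, 0, 0, -0.012, 1]
    - [0, 0, 0, 0, 0, -0.016, 1]
    - [0, 0, 0, 0, 0, -0.016, 1]

```text
t: 13.8
tool_pos: [0.6465, 0.0848, 0.1674]
tool_rot: [2.98, -0.114, 0.94]
contact_force: [5.0, 18.9, -3.2]
opening: -0.0003
grip_force: 8.8
```

Call:
carry_out:
  rows:
    - [0, 0, 0, 0, -0.02, 0, 1]
    - [0, 0, 0, 0, -0.04, 0, 1]
    - [0, 0, 0, 0, -0.065, -0.01, 1]
    - [0, 0, 0, 0, -0.065, -0.03, 1]
    - [0, 0, 0, 0, -0.065, -0.08, 1]

```text
t: 14.3
tool_pos: [0.6331, 0.1011, 0.1866]
tool_rot: [2.974, -0.114, 0.931]
contact_force: [-1.0, -0.3, -0.6]
opening: 0.0001
grip_force: 0.0
```

Call:
carry_out:
  rows:
    - [0, 0, 0, 0, 0, -0.1, 1]
    - [0, 0, 0, 0, 0, -0.2, 1]
    - [0, 0, 0, 0, 0, -0.3, 1]
    - [0, 0, 0, 0, 0, -0.35, 1]
    - [0, 0, 0, 0, 0, -0.35, 1]

```text
t: 14.8
tool_pos: [0.5744, 0.1059, 0.2782]
tool_rot: [2.97, -0.114, 0.945]
contact_force: [1.1, 0.1, 0.4]
opening: -0.0001
grip_force: 0.0
```

```bash
python3 -c "
from h import *
st();d=get_image('wrist');t=get_image('top')
im=d['img'];a=cv2.resize(im[100:260,200:360],(400,400),interpolation=cv2.INTER_CUBIC);b=cv2.resize(t['img'][140:240,190:290],(400,400))
cv2.imwrite('pics/w7.png',np.hstack([a,b]))"
```

```text
t 14.8 tcp in trig mm [  1.    4.  126.8] F [ 1.1  0.2 -0.2]
```

View pics/w7.png

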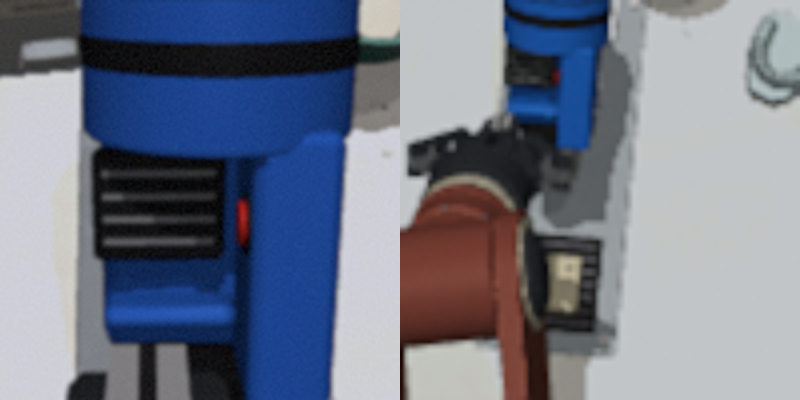

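The button stays sunk (243,222), the block is on the pad, and the tool is clear. I'll settle and hand in.

Call:
carry_out:
  rows:
    - [0, 0, 0, 0, 0, 0, 1]
    - [0, 0, 0, 0, 0, 0, 1]
    - [0, 0, 0, 0, 0, 0, 1]
    - [0, 0, 0, 0, 0, 0, 1]
    - [0, 0, 0, 0, 0, 0, 1]

```text
t: 15.4
tool_pos: [0.5739, 0.1058, 0.2735]
tool_rot: [2.973, -0.114, 0.934]
contact_force: [-0.1, 0.2, -0.0]
opening: 0.0002
grip_force: 0.0
```

```bash
python3 -c "
from h import *
st();print(finish_job())"
```

```text
t 15.4 tcp in trig mm [ -2.1   3.9 123.2] F [-0.1  0.2  0.1]
the job is handed in; nothing more can be done
None
```

I handed the job in at about 15.4 s: the last pictures show the die block standing on the pad and the lock button still sunk after I let go, with the tool clear of everything, but the hand-in returned no verdict.

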